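# Square up the calibration weights

### The arm

A 6-joint arm with a two-finger parallel gripper is mounted at the origin on the work surface. World frame = base frame: x ahead of the robot, y to its left, z up, the work surface at z = 0. Lengths are in mm, angles in degrees, forces in N, time in s.
With the tool pointing down it reaches from about 350 to 850 mm from the base axis. Payload 8.1 kg.
Tool frame: the origin (TCP) lies between the finger pads; the fingertips stand 17 mm ahead of it and the grasp point (between the pads) lies 2 mm behind it; z points along the fingers, y is the line along which they close (so a half turn about z gives the same grasp; the last joint's range is limited). The gripper opens to 85 mm and grips with 20 to 120 N. Pads are 22 mm wide; open, the fingers measure 114 mm over their backs; the gripper's body (76 mm by 85 mm) begins 54 mm behind the grasp point. The pads swing forward as they close: fully open they stand 13 mm farther back than shut.
Start: joints at [-72.101, 7.471, 85.268, -0, 87.261, -4.893], TCP at [232.455, -553.146, 248.292] pointing down, gripper open.
Joint ranges: [-169.43, 169.43], [-51.17, 129.36], [1.28, 143.12], [-76.62, 256.62], [0, 156.53], [-152.29, 152.29]. Speed limits (degrees/s): [136.94, 136.94, 159.86, 180, 180, 180].

### API

Orientations are given as [roll, pitch, yaw] about the fixed x, y, z axes, in that order (R = Rz(yaw) Ry(pitch) Rx(roll)).
In Python, from bench import sense, snapshot, hand_in, trace, place_of gives the robot as it stands.
- The arm moves only by the shell command python3 -m handwheel 'ROWS' [FORCE]. ROWS is JSON, a list of rows, each a list of 7 numbers: the opening, from -1 (shut) to 1 (fully open), then the shift along the tool's x, y, z in cm, then the turn, a rotation vector about the tool's x, y, z in rad. A call has 1 to 12 rows; each row shifts and turns the commanded pose from where the row before left it, along the tool's axes as they then stand; what a row does not reach is not made up. A row lasts 1/12 s, in which the tool goes at most 41.7 mm and 7.16 degrees, less where a joint would pass 70% of its speed; a pose out of reach is approached as far as the arm can. A call with a gripper value outside its range is refused whole. The fingers move at their own pace and stop on an object; FORCE is the grip in N (left out, the last holds). Time passes only in rows, so rows that do not move let the fingers close. It gives the time, the measured TCP pose, the force, the opening and the grip force at its end, in the units of the state.
- sense(): the state, without advancing time (a new reading comes with each control period).
- snapshot(name): name is "side" or "top" or "wrist"; returns a dict with "image" (400x640x3 uint8, red, green, blue), "intrinsics" (3x3 intrinsics, pixels), "k1" (the pictures are not rectified: a ray, as slopes to the right and down, at radius r is drawn at 1 + k1 r^2 times it, then the intrinsics apply), "R" (3x3) and "t" (3): a world point X has camera coordinates R X + t. Camera axes: x right, y down, z forward; pixel columns grow to the right and rows downward; lengths in mm; the calibration is good to about 2 mm. A picture is of the moment at which its call begins. There is no depth.
- hand_in(): hands the job in; it is judged then, once.
Trained networks look in a picture, given as the dict that the camera call returned (one of the last four; its "shot" number tells which), for a name from the list of things; names that differ only in an ending like _2 or _b are one class to them, and where a whole thing is asked for, a point or a joint stands for the part that bears it (a point fixed in the world has none). Each returns a list of dicts, best first, with "conf" (0 to 1); they miss things now and then, are a little off and sometimes report something else, mostly with a low value. They report only what shows in the picture. A call takes as long as a camera call. They do not tell look-alikes from the thing itself.
- trace(picture, query): "pixels" (400x640 bool, what is visible of it).
- place_of(picture, query): "location" ([x, y, z] in mm, in world coordinates, good to about 4 mm: a listed point, or the origin of a listed thing).
The state is a dict: "time": time; "joint_pos": joint angles; "qd": joint speeds; "joint_efforts": joint torques, N m; "tool_pos": TCP position; "tcp_rot": TCP orientation; "ft_force": force on the tool from outside, world axes, zero at the start; "wrist_torque": the same for the moment, N m; "finger_gap": finger opening in mm; "grip_force": force on a finger pad.
Only numpy, scipy, OpenCV 4.12 (cv2) and the standard library are available. Lean on these libraries where they do the work, as an engineer would, in place of code of your own. Each camera call takes 0.05 s, during which the arm holds its last target. There are 200 camera calls.

### The job

Pick up the straightedge by its black grip and with its straight edge push the four steel weights on the brown tray home against the stop bar, so that they stand upright in one straight row; press the whole row against the bar with about 12 N for a second, and never load the bar with more than 20 N. Then lay the straightedge back flat on the middle of its green mat, the way it lay. Touch the weights with the straightedge only, and leave the bottle, the jar and the large weight alone.

Things in the scene. Friction and masses are not known exactly. Their poses are not given: they have to be found in the camera images.
- tray: Fixed dark-brown weight tray on the counter: flat plate 190 (x) by 230 (y) mm, 12 mm thick; origin at the centre of its underside, on the counter. Its +x points to the stop bar at the far side. The plate is slippery: the weights stand loose on it, short of the bar, and sliding all four takes only 1 to 2.5 N.
- stop (a joint): Press of the aluminium stop bar into its stiff rubber mounts, m: 0 free, under 0.001 at the allowed push. The bar stands along tray y, 210 mm long, 10 mm thick (x), from 3 to 27 mm above the plate. It is adjustable: its flat face towards the weights is clamped somewhere between 40 and 60 mm ahead (+x) of the tray's centre, where it is not measured; it is square to tray x.
- mat: Fixed green mat on the counter, 130 (x) by 225 (y) mm, 3 mm thick, origin at the centre of its underside: the home of the straightedge, which lies on it with its own axes roughly along the mat's.
- straightedge_grip (a point): Loose aluminium straightedge, 300 g, with a black upright grip: a blade 16 mm thick (x), 44 mm wide (y), from 6 to 76 mm above the underside. This point is the blade's centre where it is gripped, 54 mm above the underside. The base is a plate 200 mm long (y), 6 mm thick, from 31 mm behind the point (-x) to 45 mm ahead (+x). z is up.
- straightedge_edge (a point): Middle of the straightedge's straight working edge, the front face of a slippery white plastic lip 18 mm high (from the underside), 6 mm thick and 200 mm long along its +x side: 45 mm ahead (+x) of the grip point, 9 mm above the underside. Same axes as the grip point; the face looks to +x.
- weight1_foot (a point): Loose steel weight, an upright cylinder 32 mm across and 22 mm tall with a 13 mm knob on top (about 120 g); this point is on its axis, 10 mm above its underside. Its order in the row and distance from the stop bar vary.
- weight2_foot (a point): Loose steel weight, an upright cylinder 32 mm across and 26 mm tall with a 13 mm knob on top (about 150 g); this point is on its axis, 10 mm above its underside. Its order in the row and distance from the stop bar vary.
- weight3_foot (a point): Loose steel weight, an upright cylinder 32 mm across and 30 mm tall with a 13 mm knob on top (about 170 g); this point is on its axis, 10 mm above its underside. Its order in the row and distance from the stop bar vary.
- weight4_foot (a point): Loose steel weight, an upright cylinder 32 mm across and 34 mm tall with a 13 mm knob on top (about 190 g); this point is on its axis, 10 mm above its underside. Its order in the row and distance from the stop bar vary.
- oil_bottle: Amber bottle with a red cap, 60 mm across, 170 mm tall, a bystander; origin at the centre of its underside.
- jar: Clear jar with a white lid, 68 mm across, 110 mm tall, a bystander; origin at the centre of its underside.
- big_weight: Large steel weight with a knob, 60 mm across, 70 mm tall, a bystander; origin at the centre of its underside.
Not all that is in view belongs to the job. What is shaped like the part that bears weight1_foot but red is not meant.

How it is judged:
By the outcome, as a careful person would: the job done as asked, in the order asked, and still so for the second after the job is handed in, with the robot touching nothing.
It also fails if it takes over 64 s, if anything falls off the work surface, if the arm or the gripper's body presses on something with over 40 N, if the wrist force passes 120 N, or if a joint passes its speed limit or range.

## Working session

There is one attempt and no reset: what is moved stays moved. The work goes in short steps, Python scripts to look and compute and a shell command to move; the robot and the scene stay as the last step left them, time stands still between calls to the robot, and variables do not carry over. Pictures are saved under pics/ and viewed, at most 12 in all, crops included, and the job is handed in when it is done.

```bash
mkdir -p pics; ls; cat > h.py <<'E'
import numpy as np, cv2
from bench import sense, snapshot, hand_in, trace, place_of
def save(p,n): cv2.imwrite('pics/'+n+'.png', cv2.cvtColor(p['image'],cv2.COLOR_RGB2BGR))
def ray(p,uv):
    K=np.array(p['intrinsics'],float); R=np.array(p['R']); t=np.array(p['t'])
    d=np.linalg.inv(K)@np.array([uv[0],uv[1],1.]); xd=d[:2].copy(); x=xd.copy()
    for _ in range(20): x=xd/(1+p['k1']*(x@x))
    return -R.T@t, R.T@np.array([x[0],x[1],1.])
def at_z(p,uv,z):
    o,d=ray(p,uv); return o+d*(z-o[2])/d[2]
def proj(p,X):
    K=np.array(p['intrinsics']); c=np.array(p['R'])@np.array(X,float)+np.array(p['t']); x=c[:2]/c[2]
    x=x*(1+p['k1']*(x@x)); return (K@np.array([x[0],x[1],1]))[:2]
E
python3 - <<'E'
from h import *
s=sense(); print(s['tool_pos'],s['tcp_rot'],s['time'],s['ft_force'])
for c in ('top','side'):
    p=snapshot(c); save(p,c+'0')
    for q in ['tray','stop','mat','straightedge_grip','straightedge_edge','weight1_foot','weight2_foot','weight3_foot','weight4_foot','oil_bottle','jar','big_weight']:
        r=place_of(p,q); print(c,q,[(np.round(a['location']).tolist(),round(a['conf'],2),np.round(proj(p,a['location'])).tolist()) for a in r[:3]])
E
```

```text
pics
[ 232.28682212 -552.63021072  247.21656631] [-1.79892616e+02 -9.34752016e-03  2.27925673e+01] 0.0 [-0.57026013 -0.3618289  -0.40042648]
top tray [([571.0, 192.0, 4.0], 0.72, [248.0, 234.0])]Traceback (most recent call last):
  File "<stdin>", line 6, in <module>
ValueError: it knows: big_weight, jar, mat, oil_bottle, straightedge_edge, straightedge_grip, tray, weight1_foot, weight2_foot, weight3_foot, weight4_foot
```

```bash

python3 - <<'E'
from h import *
for c in ('top','side'):
    p=snapshot(c); save(p,c+'0')
    for q in ['tray','mat','straightedge_grip','straightedge_edge','weight1_foot','weight2_foot','weight3_foot','weight4_foot','oil_bottle','jar','big_weight']:
        r=place_of(p,q); print(c,q,[(np.round(a['location']).tolist(),round(a['conf'],2),np.round(proj(p,a['location'])).tolist()) for a in r[:3]])
E
```

```text
top tray [([574.0, 193.0, 1.0], 0.77, [248.0, 233.0])]
top mat [([552.0, -170.0, 56.0], 0.55, [387.0, 238.0])]
top straightedge_grip [([556.0, -170.0, 57.0], 0.59, [387.0, 236.0])]
top straightedge_edge [([601.0, -170.0, 11.0], 0.93, [383.0, 220.0])]
top weight1_foot [([538.0, 359.0, 12.0], 0.51, [185.0, 247.0]), ([727.0, 218.0, 14.0], 0.44, [239.0, 176.0]), ([572.0, 220.0, 24.0], 0.41, [236.0, 233.0])]
top weight2_foot [([578.0, 126.0, 28.0], 0.42, [272.0, 230.0])]
top weight3_foot [([557.0, 169.0, 22.0], 0.62, [256.0, 239.0])]
top weight4_foot [([574.0, 195.0, 0.0], 0.65, [248.0, 233.0]), ([555.0, 262.0, 22.0], 0.58, [221.0, 240.0])]
top oil_bottle [([806.0, -32.0, -4.0], 0.56, [330.0, 148.0])]
top jar [([664.0, 455.0, 2.0], 0.96, [154.0, 201.0])]
top big_weight [([807.0, -32.0, -7.0], 0.74, [330.0, 148.0]), ([570.0, -418.0, 4.0], 0.58, [476.0, 230.0])]
side tray [([578.0, 191.0, 1.0], 0.82, [288.0, 271.0]), ([560.0, -174.0, -3.0], 0.65, [381.0, 221.0])]
side mat [([558.0, -176.0, -3.0], 0.84, [382.0, 221.0])]
side straightedge_grip [([556.0, -169.0, 55.0], 0.61, [383.0, 206.0])]
side straightedge_edge [([601.0, -169.0, 14.0], 0.95, [370.0, 212.0])]
side weight1_foot [([567.0, 220.0, 24.0], 0.57, [281.0, 271.0]), ([545.0, 359.0, 10.0], 0.56, [239.0, 311.0]), ([728.0, 221.0, 11.0], 0.53, [243.0, 248.0])]
side weight2_foot [([569.0, 126.0, 19.0], 0.6, [309.0, 256.0])]
side weight3_foot [([557.0, 167.0, 22.0], 0.51, [300.0, 264.0])]
side weight4_foot [([558.0, 262.0, 21.0], 0.73, [270.0, 283.0])]
side oil_bottle []
side jar [([667.0, 453.0, -2.0], 0.59, [172.0, 308.0])]
side big_weight [([572.0, -419.0, -3.0], 0.64, [421.0, 194.0])]
```

View pics/top0.png

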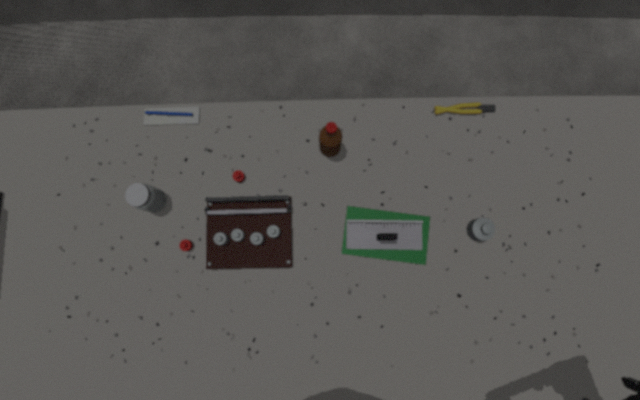

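View pics/side0.png

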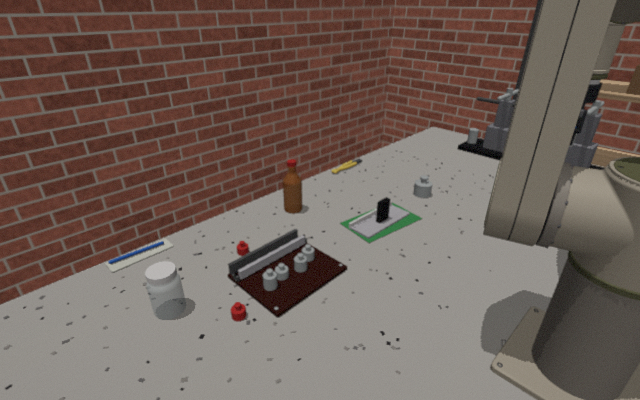

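The four grey weights on the tray, at pixels (220,239), (237,236), (257,239) and (273,231), are the ones meant. The red ones at (186,245) and (239,176) are off the tray and are decoys. Next I'll measure yaw angles and confirm this in an enlarged crop.

```bash

python3 - <<'E'
from h import *
p=snapshot('top'); im=p['image']
cv2.imwrite('pics/crop.png',cv2.resize(cv2.cvtColor(im[180:280,170:440],cv2.COLOR_RGB2BGR),None,fx=2.95,fy=2.95,interpolation=cv2.INTER_CUBIC))
def rect(m,z,n):
    m=m.astype(np.uint8); c=max(cv2.findContours(m,0,1)[0],key=cv2.contourArea)[:,0,:]
    w=np.array([at_z(p,q,z)[:2] for q in c],np.float32)
    print(n,cv2.minAreaRect(w))
hsv=cv2.cvtColor(im,cv2.COLOR_RGB2HSV)
g=((hsv[...,0]>40)&(hsv[...,0]<80)&(hsv[...,1]>120)); rect(g,3,'mat')
rect(trace(p,'tray')[0]['pixels'],12,'tray'); rect(trace(p,'straightedge_grip')[0]['pixels'],12,'se')
k=np.zeros_like(g);k[228:248,370:405]=1
rect((im.sum(2)<120)&k,79,'grip')
print(np.array(p['R'])@[0,0,1],-np.array(p['R']).T@p['t'])
E
```

```text
mat ((562.1863403320312, -175.8179931640625), (217.02264404296875, 122.42816925048828), 81.36212158203125)
tray ((576.2573852539062, 189.81048583984375), (193.4231719970703, 231.8305206298828), 0.7441328763961792)
se ((563.5540161132812, -169.7227783203125), (201.5793914794922, 79.13983154296875), 88.85028076171875)
grip ((553.728271484375, -165.79653930664062), (44.61488723754883, 12.289166450500488), 88.87312316894531)
[-0.02067027 -0.15325342 -0.98797071] [ 513.251246     -4.25477123 1020.52259041]
```

View pics/crop.png

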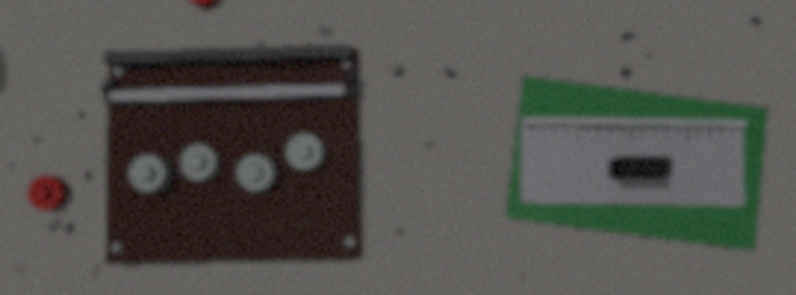

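```bash
python3 -m handwheel '[[1,3.2,-1.6,0,0,0,0],[1,3.2,-1.6,0,0,0,0],[1,3.2,-1.6,0,0,0,0],[1,3.2,-1.6,0,0,0,0],[1,3.2,-1.6,0,0,0,0],[1,3.2,-1.6,0,0,0,0],[1,3.2,-1.6,0,0,0,0],[1,3.2,-1.6,0,0,0,0],[1,3.2,-1.6,0,0,0,0],[1,3.2,-1.6,0,0,0,0],[1,3.2,-1.6,0,0,0,0],[1,3.2,-1.6,0,0,0,0]]'
python3 -m handwheel '[[1,0,0,0,0,0,-0.115],[1,0,0,0,0,0,-0.115],[1,0,0,0,0,0,-0.115],[1,0,0,0,0,0,-0.115],[1,0,0,0,0,0,-0.115],[1,0,0,0,0,0,-0.115],[1,0,0,0,0,0,-0.115],[1,0,0,0,0,0,-0.115],[1,0,0,0,0,0,-0.115],[1,0,0,0,0,0,-0.115]]'
python3 - <<'E'
from h import *
s=sense(); print(s['tool_pos'],s['tcp_rot'])
p=snapshot('top'); im=p['image'].astype(int).sum(2)
pts=[]
for u in range(214,284):
    col=im[203:224,u].astype(float); g=np.diff(col); k=int(np.argmin(g))
    pts.append(at_z(p,(u,203+k+.5),39)[:2])
pts=np.array(pts); f=np.polyfit(pts[:,1],pts[:,0],1); r=pts[:,0]-np.polyval(f,pts[:,1])
ok=abs(r)<4; f=np.polyfit(pts[ok,1],pts[ok,0],1); print('bar face x at y=192',np.polyval(f,192),'yaw',-np.degrees(np.arctan(f[0])),ok.sum(),r.std())
E
```

```text
time: 2.45
tool_pos: [513.0, -225.8, 248.5]
tcp_rot: [180.0, -0.0, 22.8]
ft_force: [0.6, -1.3, -0.2]
finger_gap: 85.4
grip_force: 0.0
time: 3.28
tool_pos: [512.1, -227.4, 248.3]
tcp_rot: [180.0, 0.0, 89.0]
ft_force: [-0.5, -0.2, -0.6]
finger_gap: 85.2
grip_force: 0.0
[ 512.09889123 -227.40314075  248.34299512] [1.79995682e+02 3.12940008e-03 8.90061380e+01]
bar face x at y=192 622.6007877701204 yaw 0.6347904966342051 70 1.1574881931117207
```

```bash
python3 -m handwheel '[[1,2.0,1.4,1.5,0,0,0],[1,2.0,1.4,1.5,0,0,0],[1,1.8,1.4,1.5,0,0,0],[1,0,0,1.5,0,0,0],[1,0,0,0,0,0,0]]'
python3 - <<'E'
from h import *
s=sense(); print(s['tool_pos'],s['tcp_rot'])
p=snapshot('wrist'); save(p,'w1')
for q in ['straightedge_grip','straightedge_edge','mat']:
    print(q,[(np.round(a['location'],1).tolist(),round(a['conf'],2),np.round(proj(p,a['location'])).tolist()) for a in place_of(p,q)[:2]])
E
```

```text
time: 3.75
tool_pos: [554.1, -168.6, 184.5]
tcp_rot: [-179.7, -0.1, 88.6]
ft_force: [-1.6, -0.7, -0.7]
finger_gap: 85.1
grip_force: 0.0
[ 554.11415775 -168.58251301  184.51256525] [-1.79699619e+02 -1.14784579e-01  8.86423636e+01]
straightedge_grip [([553.9, -167.3, 54.2], 0.63, [320.0, 191.0])]
straightedge_edge [([599.4, -170.9, 14.6], 0.57, [363.0, 184.0])]
mat []
```

View pics/w1.png

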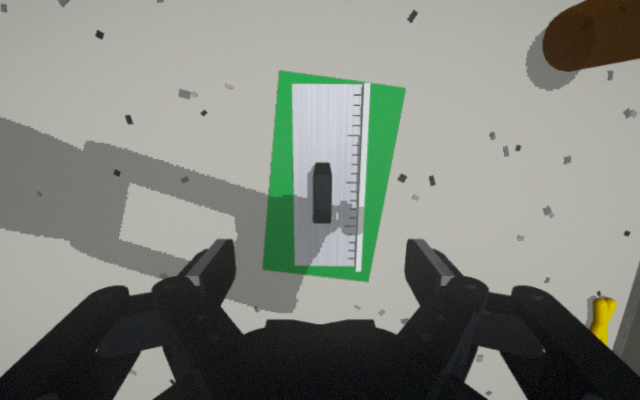

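The wrist view shows the blade at (322,192), centred between the pads. The lip line runs from (370,84) to (358,270), and the mat corners are at (280,70), (406,88), (368,281) and (263,268).

```bash
python3 - <<'E'
from h import *
p=snapshot('wrist')
m=np.array([at_z(p,q,3)[:2] for q in [(280,70),(406,88),(368,281),(263,268)]]);print(m.round(1),m.mean(0))
l=np.array([at_z(p,q,21)[:2] for q in [(370.5,84),(361.5,271)]]);print('lip',l.round(1),np.degrees(np.arctan2(-(l[0]-l[1])[0],(l[0]-l[1])[1])))
b=np.array([at_z(p,q,9)[:2] for q in [(292,84),(296,266)]]);print('rear',b.round(1))
t=np.array([at_z(p,q,79)[:2] for q in [(313,164),(330,164),(331,222),(314,222)]]);print('bladetop',t.round(1))
E
```

```text
[[ 518.2  -56.6]
 [ 647.5  -77. ]
 [ 612.3 -301.2]
 [ 483.7 -279.9]] [ 565.40388931 -178.66936976]
lip [[ 607.5  -74.3]
 [ 601.3 -276.6]] -1.754084290369826
rear [[ 530.3  -71.1]
 [ 524.7 -274.8]]
bladetop [[ 550.8 -142.3]
 [ 564.9 -142.6]
 [ 565.  -194. ]
 [ 550.  -193.6]]
```

```bash
python3 -m handwheel '[[1,-0.2,0.4,2.5,0,0,0.005],[1,0,0,2.5,0,0,0],[1,0,0,2.5,0,0,0],[1,0,0,2.5,0,0,0],[1,0,0,1.95,0,0,0],[1,0,0,1.0,0,0,0],[1,0,0,0,0,0,0],[1,0,0,0,0,0,0]]'
python3 -m handwheel '[[-1,0,0,0,0,0,0],[-1,0,0,0,0,0,0],[-1,0,0,0,0,0,0],[-1,0,0,0,0,0,0],[-1,0,0,0,0,0,0],[-1,0,0,0,0,0,0],[-1,0,0,0,0,0,0],[-1,0,0,0,0,0,0],[-1,0,0,0,0,0,0],[-1,0,0,0,0,0,0]]' 100
```

```text
time: 4.67
tool_pos: [559.7, -172.9, 59.7]
tcp_rot: [180.0, 0.0, 88.4]
ft_force: [0.1, 0.2, 0.1]
finger_gap: 85.3
grip_force: 0.0
time: 5.5
tool_pos: [559.7, -172.6, 59.4]
tcp_rot: [180.0, 0.0, 88.4]
ft_force: [-0.9, 0.2, 5.7]
finger_gap: 15.2
grip_force: 98.4
```

```bash
python3 -m handwheel '[[-1,0,0,-0.5,0,0,0],[-1,0,0,-1.5,0,0,0],[-1,0,0,-2,0,0,0],[-1,0,0,-2,0,0,0],[-1,0,0,-2,0,0,0],[-1,0,0,-2,0,0,0],[-1,0,0,0,0,0,0]]'
python3 -m handwheel '[[-1,2,-0.5,0,0,0,0],[-1,3,-0.8,0,0,0,0],[-1,3.5,-0.9,0,0,0,0],[-1,3.5,-0.9,0,0,0,0],[-1,3.5,-0.9,0,0,0,0],[-1,3.5,-0.9,0,0,0,0],[-1,3.5,-0.9,0,0,0,0],[-1,3.5,-0.9,0,0,0,0],[-1,3.5,-0.9,0,0,0,0],[-1,3.0,-0.8,0,0,0,0],[-1,2.5,-0.5,0,0,0,0],[-1,1.3,-0.3,0,0,0,-0.04]]'
python3 -m handwheel '[[-1,0,0,0,0,0,0],[-1,0,0,0,0,0,0],[-1,0,0,0,0,0,0]]'
python3 - <<'E'
from h import *
s=sense(); print(s['tool_pos'],s['tcp_rot'],s['ft_force'])
p=snapshot('wrist'); save(p,'w2')
for q in ['straightedge_grip','straightedge_edge','tray','weight1_foot','weight2_foot','weight3_foot','weight4_foot']:
    print(q,[(np.round(a['location'],1).tolist(),round(a['conf'],2),np.round(proj(p,a['location'])).tolist()) for a in place_of(p,q)[:2]])
E
```

```text
time: 6.08
tool_pos: [561.4, -173.2, 163.2]
tcp_rot: [179.7, 0.1, 88.4]
ft_force: [0.5, -0.2, -1.7]
finger_gap: 14.5
grip_force: 98.0
time: 7.08
tool_pos: [475.7, 195.6, 157.0]
tcp_rot: [-179.9, -0.0, 90.8]
ft_force: [0.5, 0.8, -2.4]
finger_gap: 14.8
grip_force: 97.9
time: 7.33
tool_pos: [477.1, 192.3, 157.6]
tcp_rot: [-179.9, 0.1, 90.6]
ft_force: [0.4, -0.6, -2.5]
finger_gap: 14.8
grip_force: 97.9
[477.07911147 192.27068843 157.63287313] [-1.79909252e+02  5.17176505e-02  9.06471313e+01] [ 0.39937634 -0.61028241 -2.47174884]
straightedge_grip [([476.1, 197.6, 152.7], 0.75, [318.0, 243.0])]
straightedge_edge [([520.4, 198.0, 110.1], 0.56, [388.0, 215.0])]
tray [([578.2, 192.2, -0.7], 0.57, [419.0, 186.0])]
weight1_foot [([569.8, 221.9, 16.2], 0.87, [419.0, 159.0]), ([726.7, 217.0, 9.5], 0.57, [573.0, 166.0])]
weight2_foot [([574.7, 123.8, 21.3], 0.69, [416.0, 257.0])]
weight3_foot [([552.4, 168.5, 18.9], 0.83, [397.0, 214.0]), ([479.6, 195.3, 150.5], 0.36, [325.0, 246.0])]
weight4_foot [([558.8, 255.9, 20.4], 0.56, [412.0, 122.0]), ([810.0, -27.4, -0.3], 0.43, [582.0, 358.0])]
```

View pics/w2.png

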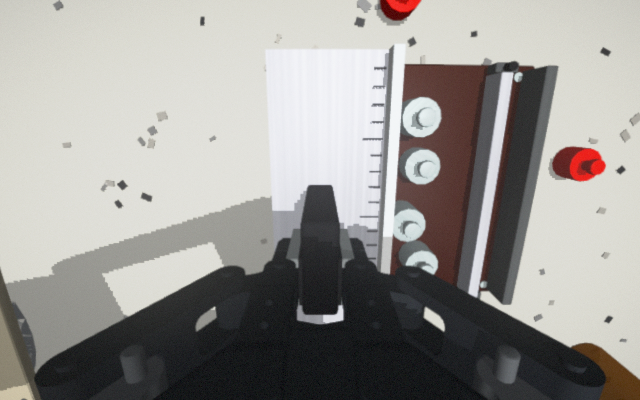

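The straightedge is held level. The lip's front edge runs from (405,46) to about (391,270). The four grey weights stand clear ahead of it, and the bar's bright top runs from (507,70) to about (483,290).

```bash
python3 - <<'E'
from h import *
p=snapshot('wrist'); im=p['image'].astype(float).sum(2)
def fit(a,b,w,sgn,z,n,rows):
    P=[]
    for v in rows:
        u0=a[0]+(v-a[1])*(b[0]-a[0])/(b[1]-a[1]); lo=int(u0)-w
        g=sgn*np.diff(cv2.GaussianBlur(im[v:v+1,lo:lo+2*w],(3,1),0)[0]); k=int(np.argmax(g)); P.append((lo+k+.5,v))
    P=np.array(P); f=np.polyfit(P[:,1],P[:,0],1); r=P[:,0]-np.polyval(f,P[:,1]); P=P[abs(r)<2.5]
    W=np.array([at_z(p,q,z)[:2] for q in P]); f=np.polyfit(W[:,1],W[:,0],1)
    print(n,len(P),'px',P[0],P[-1],'x@192',np.polyval(f,192).round(1),'yaw',np.degrees(-np.arctan(f[0])).round(2), 'y',W[[0,-1],1].round(0))
fit((405,50),(391,270),6,-1,119,'lip',list(range(70,100))+list(range(135,150))+list(range(185,205)))
fit((500,75),(476,290),9,1,39,'bar top face edge',range(80,280))
fit((490,68),(466,290),8,1,15,'bar bottom',range(80,280))
m=np.array([at_z(p,q,119)[:2] for q in [(405,45),(266,49)]]);print(m)
E
```

```text
lip 65 px [403.5  70. ] [394.5 204. ] x@192 522.9 yaw 0.53 y [284. 208.]
bar top face edge 200 px [498.5  80. ] [469.5 279. ] x@192 623.0 yaw 0.64 y [291. 109.]
bar bottom 85 px [483.5  80. ] [472.5 255. ] x@192 632.3 yaw 6.42 y [294. 122.]
[[521.68707189 296.17879449]
 [447.92620545 293.34948863]]
```

```bash
python3 -m handwheel '[[-1,0,0,1.5,0,0,0],[-1,0,0,1.5,0,0,0],[-1,0,0,1.5,0,0,0],[-1,0,0,1.5,0,0,0],[-1,0,0,1.0,0,0,0],[-1,0,0,0.6,0,0,0],[-1,0,0,0.3,0,0,0],[-1,0,0,0.3,0,0,0],[-1,0,0,0.2,0,0,0],[-1,0,0,0,0,0,0],[-1,0,0,0,0,0,0]]'; python3 - <<'E'
from h import *
s=sense(); print(s['tool_pos'],s['tcp_rot'],s['ft_force'])
p=snapshot('side'); cv2.imwrite('pics/s3.png',cv2.resize(cv2.cvtColor(p['image'][200:330,200:370],cv2.COLOR_RGB2BGR),None,fx=4.5,fy=4.5,interpolation=cv2.INTER_CUBIC))
E
```

```text
time: 8.7
tool_pos: [478.0, 193.1, 75.4]
tcp_rot: [180.0, -0.0, 90.7]
ft_force: [0.1, -0.1, -2.9]
finger_gap: 15.0
grip_force: 98.1
[477.95960893 193.09362121  75.35951206] [ 1.79951123e+02 -1.17195821e-02  9.06920893e+01] [ 0.13314171 -0.06253743 -2.8776388 ]
```

View pics/s3.png

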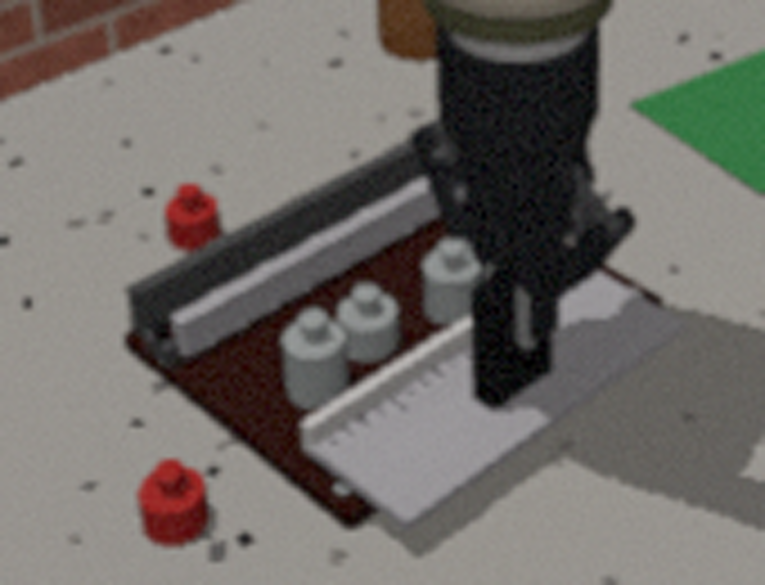

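Straightedge edge is just behind the weights (lip from crop (303,425) to (470,330)), low over the plate, and all clear. I'll lower it slightly and push.

```bash
python3 -m handwheel '[[-1,0,0,0.1,0,0,0],[-1,0,0,0.1,0,0,0],[-1,0,0,0.1,0,0,0],[-1,0,0,0,0,0,0],[-1,0,0,0,0,0,0]]';  python3 -m handwheel '[[-1,0,0.3,0,0,0,0],[-1,0,0.4,0,0,0,0],[-1,0,0.4,0,0,0,0],[-1,0,0.4,0,0,0,0],[-1,0,0.4,0,0,0,0],[-1,0,0.4,0,0,0,0],[-1,0,0.4,0,0,0,0],[-1,0,0.4,0,0,0,0],[-1,0,0.4,0,0,0,0],[-1,0,0.4,0,0,0,0],[-1,0,0.4,0,0,0,0],[-1,0,0.4,0,0,0,0]]'
python3 -m handwheel '[[-1,0,0.2,0,0,0,0],[-1,0,0.2,0,0,0,0],[-1,0,0.2,0,0,0,0],[-1,0,0.2,0,0,0,0],[-1,0,0,0,0,0,0]]'
```

```text
time: 9.17
tool_pos: [477.5, 193.0, 71.7]
tcp_rot: [-180.0, 0.0, 90.7]
ft_force: [-0.8, -0.8, -3.4]
finger_gap: 14.7
grip_force: 98.1
time: 10.17
tool_pos: [524.8, 193.5, 71.7]
tcp_rot: [-180.0, 0.0, 90.7]
ft_force: [-2.6, -0.1, -2.8]
finger_gap: 14.7
grip_force: 98.0
time: 10.58
tool_pos: [533.0, 193.6, 71.9]
tcp_rot: [180.0, -0.0, 90.7]
ft_force: [-0.2, -0.4, -3.2]
finger_gap: 14.7
grip_force: 97.9
```

```bash
python3 -m handwheel '[[-1,0,0.15,0,0,0,0],[-1,0,0.15,0,0,0,0],[-1,0,0.15,0,0,0,0],[-1,0,0.1,0,0,0,0],[-1,0,0.1,0,0,0,0],[-1,0,0.1,0,0,0,0]]'; python3 -m handwheel '[[-1,0,0,0,0,0,0],[-1,0,0,0,0,0,0]]'
python3 - <<'E'
from h import *
p=snapshot('wrist'); save(p,'w4')
E
```

```text
time: 11.08
tool_pos: [540.1, 193.7, 71.8]
tcp_rot: [-180.0, 0.0, 90.7]
ft_force: [-2.2, -0.8, -2.4]
finger_gap: 14.7
grip_force: 98.0
time: 11.25
tool_pos: [540.3, 193.7, 71.9]
tcp_rot: [180.0, -0.0, 90.7]
ft_force: [-0.1, 0.5, -3.5]
finger_gap: 14.8
grip_force: 97.9
```

View pics/w4.png

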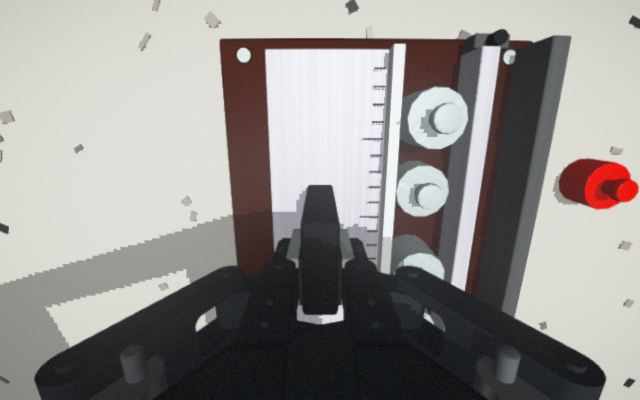

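The weights are upright against the lip, at (437,118), (422,190) and (418,262), a few mm short of the bar. I'll creep in.

```bash
for i in 1 2; do :; done; python3 -m handwheel '[[-1,0,0.05,0,0,0,0],[-1,0,0.05,0,0,0,0],[-1,0,0.05,0,0,0,0],[-1,0,0.05,0,0,0,0],[-1,0,0.05,0,0,0,0],[-1,0,0.05,0,0,0,0]]'; python3 -m handwheel '[[-1,0,0.03,0,0,0,0],[-1,0,0.03,0,0,0,0]]';  python3 -m handwheel '[[-1,0,0.03,0,0,0,0],[-1,0,0,0,0,0,0]]'
```

```text
time: 11.8
tool_pos: [543.0, 193.8, 71.7]
tcp_rot: [-180.0, 0.0, 90.7]
ft_force: [-1.0, -0.0, -3.7]
finger_gap: 15.1
grip_force: 98.0
time: 11.97
tool_pos: [543.7, 193.7, 71.7]
tcp_rot: [-180.0, 0.0, 90.7]
ft_force: [-2.0, -0.5, -2.9]
finger_gap: 15.0
grip_force: 98.0
time: 12.13
tool_pos: [544.0, 193.8, 71.8]
tcp_rot: [180.0, 0.0, 90.7]
ft_force: [-1.9, -0.4, -2.9]
finger_gap: 15.0
grip_force: 97.9
```

```bash
python3 -m handwheel '[[-1,0,0.02,0,0,0,0],[-1,0,0,0,0,0,0]]' | grep -E 'pos|ft'; python3 -m handwheel '[[-1,0,0.02,0,0,0,0],[-1,0,0,0,0,0,0]]'| grep -E 'pos|ft'; python3 -m handwheel '[[-1,0,0.02,0,0,0,0],[-1,0,0,0,0,0,0]]'| grep -E 'pos|ft'
```

```text
tool_pos: [544.2, 193.8, 71.8]
ft_force: [-1.6, -0.0, -2.7]
tool_pos: [544.4, 193.8, 71.8]
ft_force: [-2.1, 0.1, -3.1]
tool_pos: [544.6, 193.8, 71.8]
ft_force: [-1.6, 0.2, -2.9]
```

```bash
python3 -m handwheel '[[-1,0,0.02,0,0,0,0],[-1,0,0,0,0,0,0]]' | grep -E 'pos|ft'; python3 -m handwheel '[[-1,0,0.02,0,0,0,0],[-1,0,0,0,0,0,0]]'| grep -E 'pos|ft'
```

```text
tool_pos: [544.8, 193.8, 71.8]
ft_force: [-1.3, -0.3, -2.8]
tool_pos: [545.0, 193.8, 71.8]
ft_force: [-1.1, 0.1, -2.5]
```

```bash
python3 -m handwheel '[[-1,0,0.03,0,0,0,0],[-1,0,0,0,0,0,0]]' | grep -E 'pos|ft'; python3 -m handwheel '[[-1,0,0.03,0,0,0,0],[-1,0,0,0,0,0,0]]'| grep -E 'pos|ft'
```

```text
tool_pos: [545.3, 193.8, 71.8]
ft_force: [-1.0, -0.3, -2.4]
tool_pos: [545.6, 193.8, 71.8]
ft_force: [-0.9, -0.2, -2.9]
```

```bash
python3 -m handwheel '[[-1,0,0.03,0,0,0,0],[-1,0,0,0,0,0,0]]' | grep -E 'pos|ft'; python3 -m handwheel '[[-1,0,0.03,0,0,0,0],[-1,0,0,0,0,0,0]]'| grep -E 'pos|ft'
```

```text
tool_pos: [545.9, 193.8, 71.8]
ft_force: [-0.6, -1.4, -3.5]
tool_pos: [546.2, 193.8, 71.8]
ft_force: [-1.4, 0.5, -2.6]
```

```bash
python3 -m handwheel '[[-1,0,0.03,0,0,0,0],[-1,0,0,0,0,0,0]]' | grep -E 'pos|ft'; python3 -m handwheel '[[-1,0,0.03,0,0,0,0],[-1,0,0,0,0,0,0]]'| grep -E 'pos|ft'
```

```text
tool_pos: [546.4, 193.8, 71.8]
ft_force: [-1.9, -0.2, -3.4]
tool_pos: [546.5, 193.8, 71.7]
ft_force: [-3.3, -0.0, -2.5]
```

```bash
python3 -m handwheel '[[-1,0,0.03,0,0,0,0],[-1,0,0,0,0,0,0]]' | grep -E 'pos|ft'; python3 -m handwheel '[[-1,0,0.03,0,0,0,0],[-1,0,0,0,0,0,0]]'| grep -E 'pos|ft'
python3 - <<'E'
from h import *
p=snapshot('wrist'); cv2.imwrite('pics/w5.png',cv2.resize(cv2.cvtColor(p['image'][20:300,360:560],cv2.COLOR_RGB2BGR),None,fx=2,fy=2))
E
```

```text
tool_pos: [546.6, 193.8, 71.5]
ft_force: [-4.1, -0.4, -2.5]
tool_pos: [546.7, 193.8, 71.4]
ft_force: [-5.8, -0.5, -2.3]
```

View pics/w5.png

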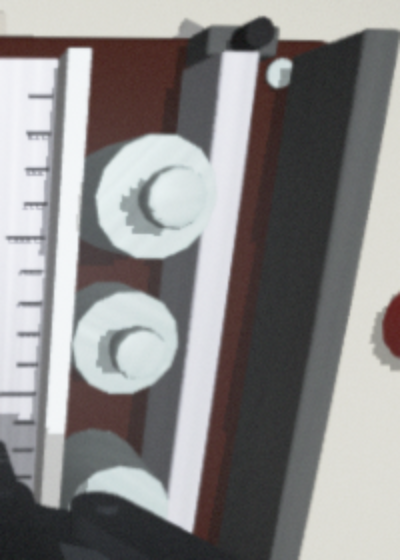

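The weights now touch both the lip and the bar, and force is building. I'll press to about 12 N and watch the torque for even contact.

```bash
python3 -m handwheel '[[-1,0,0.04,0,0,0,0],[-1,0,0,0,0,0,0]]' | grep -E 'pos|ft|rot'; python3 -m handwheel '[[-1,0,0.04,0,0,0,0],[-1,0,0,0,0,0,0]]'| grep -E 'pos|ft|rot'; python3 -c "
from h import *
s=sense();print(s['wrist_torque'],s['ft_force'],s['tcp_rot'])"
```

```text
tool_pos: [546.8, 193.8, 71.3]
tcp_rot: [-179.9, 0.0, 90.7]
ft_force: [-5.9, 0.2, -0.6]
tool_pos: [546.9, 193.8, 71.2]
tcp_rot: [-179.8, 0.0, 90.7]
ft_force: [-7.7, 0.2, -2.3]
[-0.06904633  1.43385125 -0.11460592] [-7.71462657  0.16175154 -2.29619177] [-1.79833740e+02  1.77479391e-02  9.06944256e+01]
```

```bash
python3 -m handwheel '[[-1,0,0.04,0,0,0,0.002],[-1,0,0.02,0,0,0,0],[-1,0,0,0,0,0,0]]' | grep -E 'ft'; python3 -c "
from h import *
s=sense();print(s['wrist_torque'],s['ft_force'],s['tcp_rot'])"
```

```text
ft_force: [-7.6, -0.2, -0.7]
[-0.00619949  1.6966569  -0.04015238] [-7.62304627 -0.24739844 -0.72618543] [-1.79771803e+02  2.81507606e-02  9.05840450e+01]
```

```bash
python3 -m handwheel '[[-1,0,0.04,0,0,0,0],[-1,0,0.02,0,0,0,0],[-1,0,0,0,0,0,0]]' | grep -E 'ft|pos'; python3 -m handwheel '[[-1,0,0,0,0,0,0]]' | grep -E 'ft';python3 -c "
from h import *
s=sense();print(s['wrist_torque'],s['ft_force'],s['tcp_rot'])"
```

```text
tool_pos: [547.1, 193.7, 70.7]
ft_force: [-9.8, -0.1, -0.9]
ft_force: [-10.9, -0.1, -1.3]
[-0.04800712  2.02179729 -0.018648  ] [-10.93852158  -0.1328433   -1.25148664] [-1.79716698e+02  3.59166945e-02  9.05880170e+01]
```

```bash
python3 -m handwheel '[[-1,0,0.04,0,0,0,0],[-1,0,0.02,0,0,0,0],[-1,0,0,0,0,0,0]]' | grep -E 'ft|pos'; python3 -m handwheel '[[-1,0,0,0,0,0,0],[-1,0,0,0,0,0,0],[-1,0,0,0,0,0,0]]' | grep -E 'ft';  python3 -m handwheel '[[-1,0,0,0,0,0,0],[-1,0,0,0,0,0,0],[-1,0,0,0,0,0,0]]' | grep -E 'ft'; python3 -m handwheel '[[-1,0,0,0,0,0,0],[-1,0,0,0,0,0,0],[-1,0,0,0,0,0,0]]' | grep -E 'ft';  python3 -m handwheel '[[-1,0,0,0,0,0,0],[-1,0,0,0,0,0,0],[-1,0,0,0,0,0,0]]' | grep -E 'ft'; python3 -c "
from h import *
s=sense();print(s['wrist_torque'],s['ft_force'],s['tcp_rot'],s['tool_pos'])"
```

```text
tool_pos: [547.2, 193.7, 70.4]
ft_force: [-11.4, 0.4, 0.2]
ft_force: [-11.4, -0.4, 0.2]
ft_force: [-11.8, 0.2, -0.1]
ft_force: [-12.4, 0.0, 0.1]
ft_force: [-12.8, -0.2, 0.0]
[-0.07454419  2.28570623 -0.02089726] [-12.81001258  -0.20487795   0.03051662] [-1.79654345e+02  4.36887890e-02  9.05963609e+01] [547.22151017 193.74551295  70.399324  ]
```

```bash
python3 -m handwheel '[[-1,0,0,0,0,0,0],[-1,0,0,0,0,0,0],[-1,0,0,0,0,0,0],[-1,0,0,0,0,0,0]]' | grep ft;  python3 -m handwheel '[[-1,0,-0.05,0,0,0,0],[-1,0,-0.05,0,0,0,0],[-1,0,-0.1,0,0,0,0],[-1,0,-0.1,0,0,0,0],[-1,0,-0.2,0,0,0,0],[-1,0,-0.5,-0.1,0,0,0],[-1,0,-1,-0.1,0,0,0],[-1,0,-1,-0.1,0,0,0],[-1,0,-1,-0.3,0,0,0],[-1,0,0,0,0,0,0]]'
python3 - <<'E'
from h import *
p=snapshot('wrist'); save(p,'w6')
E
```

```text
ft_force: [-13.1, -0.8, 0.7]
time: 17.68
tool_pos: [509.2, 193.6, 78.5]
tcp_rot: [180.0, -0.0, 90.6]
ft_force: [0.3, 0.8, -3.6]
finger_gap: 14.9
grip_force: 98.3
```

View pics/w6.png

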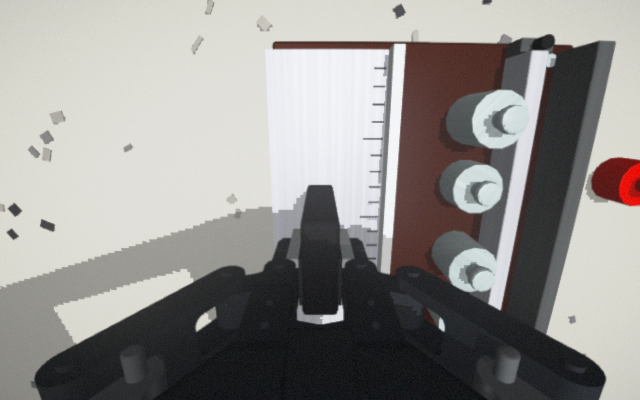

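```bash
python3 -m handwheel '[[-1,0,-0.5,-1,0,0,0],[-1,0,-0.5,-2,0,0,0],[-1,0,-0.5,-2,0,0,0],[-1,0,-0.5,-2,0,0,0],[-1,0,0,-1.5,0,0,0],[-1,0,0,0,0,0,0]]' | grep -E 'pos|ft'
python3 - <<'E'
from h import *
p=snapshot('wrist')
for i in '1234':
    q='weight%s_foot'%i
    print(q,[(np.round(a['location'],1).tolist(),round(a['conf'],2),np.round(proj(p,a['location'])).tolist()) for a in place_of(p,q)[:2]])
E
python3 -m handwheel '[[-1,-2,0.4,0,0,0,0],[-1,-3,0.6,0,0,0,0],[-1,-3.5,0.6,0,0,0,0],[-1,-3.5,0.6,0,0,0,0],[-1,-3.5,0.6,0,0,0,0],[-1,-3.5,0.6,0,0,0,0],[-1,-3.5,0.6,0,0,0,0],[-1,-3.5,0.6,0,0,0,0],[-1,-3.5,0.6,0,0,0,0],[-1,-3.0,0.6,0,0,0,0],[-1,-2.5,0.4,0,0,0,0.03],[-1,-1.5,0.26,0,0,0,0.033]]'; python3 -m handwheel '[[-1,0,0,0,0,0,0],[-1,0,0,0,0,0,0],[-1,0,0,0,0,0,0]]'
python3 - <<'E'
from h import *
p=snapshot('top'); im=p['image']
cv2.imwrite('pics/t7.png',cv2.resize(cv2.cvtColor(im[185:285,190:310],cv2.COLOR_RGB2BGR),None,fx=5,fy=5,interpolation=cv2.INTER_CUBIC))
for i in '1234':
    q='weight%s_foot'%i
    print(q,[(np.round(a['location'],1).tolist(),round(a['conf'],2)) for a in place_of(p,q)[:2]])
E
```

```text
tool_pos: [493.0, 194.0, 167.4]
ft_force: [1.5, -0.3, -2.1]
weight1_foot [([610.4, 222.0, 17.2], 0.93, [439.0, 160.0]), ([728.0, 219.1, 7.0], 0.93, [547.0, 163.0])]
weight2_foot [([608.8, 123.5, 20.2], 0.77, [428.0, 253.0])]
weight3_foot [([602.1, 169.0, 19.6], 0.61, [426.0, 212.0])]
weight4_foot [([605.4, 261.7, 20.8], 0.8, [440.0, 118.0])]
time: 19.48
tool_pos: [557.2, -173.9, 161.1]
tcp_rot: [-179.9, 0.0, 86.7]
ft_force: [-0.5, -0.1, -2.6]
finger_gap: 15.0
grip_force: 98.4
time: 19.73
tool_pos: [557.3, -170.0, 161.9]
tcp_rot: [-179.9, -0.1, 87.0]
ft_force: [-0.3, 0.3, -2.1]
finger_gap: 14.9
grip_force: 98.4
weight1_foot [([603.9, -168.0, 115.0], 0.7), ([609.3, 219.6, 24.7], 0.64)]
weight2_foot [([613.4, 127.0, 24.4], 0.49)]
weight3_foot [([608.5, 166.8, 23.3], 0.61)]
weight4_foot [([602.5, 262.0, 21.6], 0.52)]
```

View pics/t7.png

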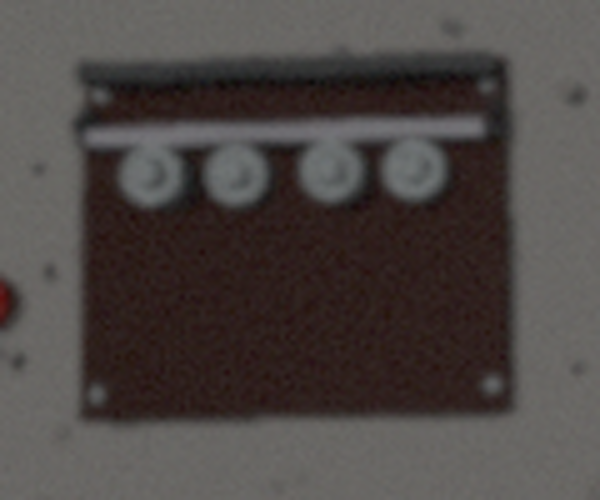

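All four stand in a row against the bar, at crop positions (152,175), (236,175), (332,170) and (414,168). Now I'll put the straightedge back.

```bash
python3 -m handwheel '[[-1,-0.6,0,1.5,0,0,0],[-1,0,0,2,0,0,0],[-1,0,0,2,0,0,0],[-1,0,0,2,0,0,0],[-1,0,0,1.3,0,0,0],[-1,0,0,0.5,0,0,0],[-1,0,0,0.2,0,0,0],[-1,0,0,0,0,0,0],[-1,0,0,0,0,0,0]]' | grep -E 'pos|ft'; python3 -m handwheel '[[-1,0,0,0.1,0,0,0],[-1,0,0,0,0,0,0]]' | grep -E 'pos|ft'; python3 -m handwheel '[[-1,0,0,0.1,0,0,0],[-1,0,0,0,0,0,0]]' | grep -E 'pos|ft'
```

```text
tool_pos: [558.4, -177.4, 69.1]
ft_force: [0.1, -1.3, -2.9]
tool_pos: [558.2, -177.5, 67.9]
ft_force: [0.1, -0.5, -2.1]
tool_pos: [557.6, -177.2, 66.1]
ft_force: [-0.6, 1.2, -2.5]
```

```bash
python3 -m handwheel '[[-1,0,0,0.15,0,0,0],[-1,0,0,0.15,0,0,0],[-1,0,0,0,0,0,0]]' | grep -E 'pos|ft'; python3 -m handwheel '[[-1,0,0,0.1,0,0,0],[-1,0,0,0,0,0,0]]' | grep -E 'pos|ft'; python3 -m handwheel '[[-1,0,0,0.1,0,0,0],[-1,0,0,0,0,0,0]]' | grep -E 'pos|ft'
```

```text
tool_pos: [557.1, -177.1, 62.3]
ft_force: [-0.4, -0.1, -2.3]
tool_pos: [557.3, -177.1, 61.5]
ft_force: [-0.1, -0.1, -2.8]
tool_pos: [557.3, -177.1, 60.6]
ft_force: [-0.3, -0.3, -3.2]
```

```bash
python3 -m handwheel '[[-1,0,0,0.06,0,0,0],[-1,0,0,0,0,0,0]]' | grep -E 'pos|ft'; python3 -m handwheel '[[-1,0,0,0.06,0,0,0],[-1,0,0,0,0,0,0]]' | grep -E 'pos|ft'
```

```text
tool_pos: [557.4, -177.1, 60.1]
ft_force: [-0.3, -1.1, -1.9]
tool_pos: [557.4, -177.1, 59.5]
ft_force: [0.7, -0.4, -3.2]
```

```bash
python3 -m handwheel '[[-1,0,0,0.06,0,0,0],[-1,0,0,0,0,0,0]]' | grep -E 'pos|ft'; python3 -m handwheel '[[-1,0,0,0.06,0,0,0],[-1,0,0,0,0,0,0]]' | grep -E 'pos|ft'
```

```text
tool_pos: [557.6, -177.2, 59.4]
ft_force: [-1.0, 1.0, 0.6]
tool_pos: [557.7, -177.2, 59.4]
ft_force: [-3.2, 1.2, 5.9]
```

```bash
python3 -m handwheel '[[-1,0,0,0.06,0,0,0],[-1,0,0,0,0,0,0]]' | grep -E 'pos|ft'; python3 -m handwheel '[[-1,0,0,0.04,0,0,0],[-1,0,0,0,0,0,0]]' | grep -E 'pos|ft'
```

```text
tool_pos: [557.9, -177.3, 59.4]
ft_force: [-5.5, 1.3, 10.8]
tool_pos: [558.0, -177.4, 59.4]
ft_force: [-6.8, 2.2, 14.8]
```

Contact is firm at the same height as before. I'll back off the extra load, open the gripper and rise.

```bash
python3 -m handwheel '[[-1,0,0,-0.1,0,0,0],[-1,0,0,-0.03,0,0,0],[-1,0,0,0,0,0,0]]' | grep -E 'pos|ft'; python3 -m handwheel '[[-0.4,0,0,0,0,0,0],[-0.4,0,0,0,0,0,0],[-0.4,0,0,0,0,0,0],[-0.3,0,0,0,0,0,0],[1,0,0,0,0,0,0],[1,0,0,0,0,0,0],[1,0,0,0,0,0,0],[1,0,0,0,0,0,0],[1,0,0,0,0,0,0],[1,0,0,0,0,0,0],[1,0,0,0,0,0,0],[1,0,0,0,0,0,0]]' ;  python3 -m handwheel '[[1,0,0,-1,0,0,0],[1,0,0,-2,0,0,0],[1,0,0,-3,0,0,0],[1,0,0,-3,0,0,0],[1,0,0,-3,0,0,0],[1,0,0,-3,0,0,0],[1,0,0,0,0,0,0],[1,0,0,0,0,0,0],[1,0,0,0,0,0,0]]'
python3 - <<'E'
from h import *
p=snapshot('wrist'); save(p,'w8')
E
```

```text
tool_pos: [558.0, -177.4, 59.4]
ft_force: [-1.6, 0.7, 6.0]
time: 23.9
tool_pos: [557.4, -177.1, 58.7]
tcp_rot: [-180.0, -0.0, 87.0]
ft_force: [-0.7, -0.2, -0.8]
finger_gap: 85.6
grip_force: 0.0
time: 24.65
tool_pos: [557.4, -177.1, 208.9]
tcp_rot: [180.0, 0.0, 87.0]
ft_force: [0.1, -0.2, -1.6]
finger_gap: 85.3
grip_force: 0.0
```

View pics/w8.png

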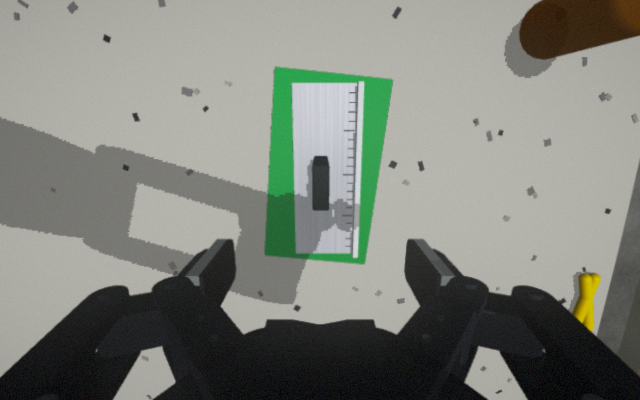

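The straightedge lies flat in the middle of the mat: its centre is near (327,169) and the mat's is near (326,165). The arm is clear of everything, so I'm handing in.

```bash
python3 -c "
from bench import hand_in
print(hand_in())"
```

```text
the job is handed in; nothing more can be done
None
```

I handed the job in at about 25 s: the four weights stand in a row against the stop bar, pressed for over a second at 11.4–13.1 N (highest reading 13.1 N), and the straightedge lies flat on the middle of its mat.

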